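# Change the collectors on the electrospinning stage

### The arm

A 6-joint arm with a two-finger parallel gripper is mounted at the origin on the work surface. World frame = base frame: x ahead of the robot, y to its left, z up, the work surface at z = 0. Lengths are in m, angles in rad, forces in N, time in s.
With the tool pointing down it reaches from about 0.3 to 0.875 m from the base axis. Payload 6.4 kg.
Tool frame: the origin (TCP) lies between the finger pads; the fingertips stand 22 mm ahead of it and the grasp point (between the pads) lies 3 mm ahead of it; z points along the fingers, y is the line along which they close (so a half turn about z gives the same grasp; the last joint's range is limited). The gripper opens to 85 mm and grips with 20 to 120 N. Pads are 22 mm wide; open, the fingers measure 114 mm over their backs; the gripper's body (76 mm by 85 mm) begins 54 mm behind the grasp point. The pads swing forward as they close: fully open they stand 13 mm farther back than shut.
Start: joints at [0.966, 0.181, 1.607, -0, 1.354, -0.206], TCP at [0.223, 0.53, 0.253] pointing down, gripper open.
Joint ranges: [-2.99, 2.99], [-0.89, 2.07], [0.3, 2.58], [-1.14, 4.28], [0, 2.63], [-3.12, 3.12]. Speed limits (rad/s): [2.57, 2.57, 3.01, 3.14, 3.14, 3.14].

### API

Orientations are given as a unit quaternion [w, x, y, z].
In Python, from bench import ctrl, imaging, workorder gives the robot as it stands.
- The arm moves only by the shell command python3 -m pendant 'ROWS' [OPENING]. ROWS is JSON, a list of rows, each a list of 4 numbers: the shift along the tool's x, y, z in cm, then the turn about the tool's z in degrees. In form: [[dx, dy, dz, roll], ...]. A call has 1 to 12 rows; each row is the pose to reach, as a shift and turn from the pose commanded when the call began, along the tool's axes at that moment; what a row does not reach only later rows make up. A row lasts 1/12 s, in which the tool goes at most 41.7 mm and 7.16 degrees, less where a joint would pass 70% of its speed; a pose out of reach is approached as far as the arm can. A call with a gripper value outside its range is refused whole. OPENING is the opening, from 0 (shut) to 1 (fully open), set as the call begins (- or left out, the last holds). The fingers move at their own pace and stop on an object; the grip force is fixed at half the most. Time passes only in rows, so rows that repeat a pose let the fingers close. It gives the time, the measured TCP pose, the force, the opening and the grip force at its end, in the units of the state.
- ctrl.get_obs(): the state, without advancing time (a new reading comes with each control period).
- imaging.camera(name): name is "side" or "top"; returns the picture (400x640x3 uint8, red, green, blue); there is no depth.
- imaging.camera_info(name): a dict with "K" (3x3 intrinsics, pixels), "T" (4x4, takes a point from camera to world coordinates). Camera axes: x right, y up, looking along -z (the intrinsics and any distortion apply to the point x, -y, -z); pixel columns grow to the right and rows downward; lengths in m; the calibration is good to about 2 mm. A picture is of the moment at which its call begins. camera_info takes no time and is no camera call.
- workorder.hand_in(): hands the job in; it is judged then, once.
The state is a dict: "time_s": time; "q": joint angles; "dq": joint speeds; "joint_efforts": joint torques, N m; "eef_pos": TCP position; "eef_rot": TCP orientation; "wrist_force": force on the tool from outside, world axes, zero at the start; "torque": the same for the moment, N m; "opening": opening from 0.0 (shut) to 1.0 (fully open); "grasp_force": force on a finger pad.
Only numpy, scipy, OpenCV 4.12 (cv2) and the standard library are available. Lean on these libraries where they do the work, as an engineer would, in place of code of your own. Each camera call takes 0.05 s, during which the arm holds its last target. There are 200 camera calls.

### The job

Draw the carriage out from under the needle bar by its black knob, all the way to the loading stop. Move the finished, white-coated collectors from its pockets to the steel drying tray, lying flat with the coated face up, and seat each bare collector from the bench fully down in a pocket of its own shape. Then push the loaded carriage back under the needles until it is fully home, and let go, without striking the needle bar or disturbing the bottle, beaker or meter.

Things in the scene. Friction and masses are not known exactly. Their poses are not given: they have to be found in the camera images.
- bare_disc1_mid (a point): centre (half-way up) of a bare collector: solid aluminium round disc, 60 mm diameter, 20 mm thick, 155 g, plain on both faces (either face may be up); lies flat on the bench at the start, 10 mm above its underside. May be absent
- bare_disc2_mid (a point): centre (half-way up) of a bare collector: solid aluminium round disc, 60 mm diameter, 20 mm thick, 155 g, plain on both faces (either face may be up); lies flat on the bench at the start, 10 mm above its underside. May be absent
- bare_square_mid (a point): centre (half-way up) of a bare collector: solid aluminium square block, 56 x 56 mm, 20 mm thick, its x and y axes square to its sides, 155 g, plain on both faces (either face may be up); lies flat on the bench at the start, 10 mm above its underside. May be absent
- coated_disc1_mid (a point): centre (half-way up) of a finished collector from the last run: same aluminium round disc, 60 mm diameter, 20 mm thick, 155 g, with a hard matt-white coating on its upper face (its z axis points out of the coated face); sits in a carriage pocket at the start. May be absent
- coated_square_mid (a point): centre (half-way up) of a finished collector from the last run: same aluminium square block, 56 x 56 mm, 20 mm thick, its x and y axes square to its sides, 155 g, with a hard matt-white coating on its upper face (its z axis points out of the coated face); sits in a carriage pocket at the start. May be absent
- coated_disc2_mid (a point): centre (half-way up) of a finished collector from the last run: same aluminium round disc, 60 mm diameter, 20 mm thick, 155 g, with a hard matt-white coating on its upper face (its z axis points out of the coated face); sits in a carriage pocket at the start. May be absent
- pocket_near (a point): centre of the FLOOR of the round pocket at the carriage's -x end (nearest the robot); the floor is 45 mm above the bench, the pocket is 7 mm deep, 63 mm in diameter, with a 2 mm chamfer; a seated collector's centre is 10 mm above this point. The point turns and moves with the carriage: x along the row of pockets (90 mm apart), y the sliding direction, from the loading stop towards the needle bar
- pocket_mid (a point): centre of the FLOOR of the square pocket in the middle of the carriage; the floor is 45 mm above the bench, the pocket is 7 mm deep, 59 x 59 mm, sides along the carriage's x and y, with a 2 mm chamfer; a seated collector's centre is 10 mm above this point. The point turns and moves with the carriage: x along the row of pockets (90 mm apart), y the sliding direction, from the loading stop towards the needle bar
- pocket_far (a point): centre of the FLOOR of the round pocket at the carriage's +x end; the floor is 45 mm above the bench, the pocket is 7 mm deep, 63 mm in diameter, with a 2 mm chamfer; a seated collector's centre is 10 mm above this point. The point turns and moves with the carriage: x along the row of pockets (90 mm apart), y the sliding direction, from the loading stop towards the needle bar
- knob (a point): middle of the upright black round knob, 26 mm diameter, 50 mm tall (42 to 92 mm above the bench, this point at 72 mm), on a flat arm on the carriage's side away from the needle bar, 125 mm from the pocket row; it moves with the carriage
- carriage (a joint): position of the carriage on its rails, m: 0 = pushed in against the running stop with the pockets under the needles (where it starts), 0.16 = drawn out (towards -y of the pocket points) against the loading stop; about 4 N of friction, it stays where it is left. The dark grey plate with the pockets measures 290 x 94 mm, its top 52 mm above the bench
- needle_bar: fixed aluminium bridge across the rails: two posts 24 x 30 mm, 352 mm apart along x, and a 30 mm square beam from 257 to 287 mm above the bench, with three needle holders hanging from it, their needle tips 170 mm above the bench; origin on the bench under the middle of the beam; it stands over the pocket row when the carriage is at 0 and 160 mm away along y when it is at 0.16
- tray_in (a point): centre of the inner floor (3 mm above the bench) of the shallow fixed steel drying tray: outside 110 x 290 mm (x by y of this point), walls 3 mm thick, rim 10 mm above the bench; three collectors go side by side along its y
- bottle: amber bottle, 60 mm diameter, about 115 mm tall, bystander; origin at its base
- meter: white room-climate meter on a small foot, 75 mm wide, 105 mm tall, bystander; origin under its centre
- beaker: glass beaker, 68 mm diameter, 85 mm tall, bystander; origin under its centre
Mind the look-alikes: they are no part of the job. Leave any brown, pink or yellow look-alike of the part that bears coated_disc2_mid alone.

How it is judged:
On the way, in this order (a step that is already met when the one before it is completed fails the run):
1. the carriage is drawn out to the loading stop (within 5 mm) (value of joint carriage above 0.155 m), for 0.2 s.
2. with the carriage still out (within 30 mm of the loading stop), every bare collector is seated in a pocket of its shape and every coated one lies in the tray (value of joint carriage above 0.13 m and ((horizontal distance between bare_disc1_mid and pocket_near below 0.004 m and z of bare_disc1_mid in the frame of pocket_near between 0.007 and 0.013 m and angle between the z axis of bare_disc1_mid and the z axis of pocket_near, either way round below 0.1 rad) or (horizontal distance between bare_disc1_mid and pocket_far below 0.004 m and z of bare_disc1_mid in the frame of pocket_far between 0.007 and 0.013 m and angle between the z axis of bare_disc1_mid and the z axis of pocket_far, either way round below 0.1 rad)) and ((horizontal distance between bare_disc2_mid and pocket_near below 0.004 m and z of bare_disc2_mid in the frame of pocket_near between 0.007 and 0.013 m and angle between the z axis of bare_disc2_mid and the z axis of pocket_near, either way round below 0.1 rad) or (horizontal distance between bare_disc2_mid and pocket_far below 0.004 m and z of bare_disc2_mid in the frame of pocket_far between 0.007 and 0.013 m and angle between the z axis of bare_disc2_mid and the z axis of pocket_far, either way round below 0.1 rad)) and horizontal distance between bare_square_mid and pocket_mid below 0.004 m and z of bare_square_mid in the frame of pocket_mid between 0.007 and 0.013 m and angle between the z axis of bare_square_mid and the z axis of pocket_mid, either way round below 0.1 rad and x of coated_disc1_mid in the frame of tray_in between -0.05 and 0.05 m and y of coated_disc1_mid in the frame of tray_in between -0.14 and 0.14 m and z of coated_disc1_mid in the frame of tray_in between 0.006 and 0.014 m and angle between each of coated_disc1_mid, coated_square_mid, coated_disc2_mid's own z axis and vertical below 0.12 rad and x of coated_square_mid in the frame of tray_in between -0.05 and 0.05 m and y of coated_square_mid in the frame of tray_in between -0.14 and 0.14 m and z of coated_square_mid in the frame of tray_in between 0.006 and 0.014 m and x of coated_disc2_mid in the frame of tray_in between -0.05 and 0.05 m and y of coated_disc2_mid in the frame of tray_in between -0.14 and 0.14 m and z of coated_disc2_mid in the frame of tray_in between 0.006 and 0.014 m), for 0.2 s.
At the end, for the whole second after the job is handed in: The carriage is within 5 mm of the running stop; every bare collector is flat in a pocket of its shape (within 4 mm of its centre, within 3 mm of full depth); every coated collector lies flat on the tray's floor, coated face up, its centre inside the walls; all at rest (value of joint carriage below 0.005 m and velocity of joint carriage below 0.01 m/s and ((horizontal distance between bare_disc1_mid and pocket_near below 0.004 m and z of bare_disc1_mid in the frame of pocket_near between 0.007 and 0.013 m and angle between the z axis of bare_disc1_mid and the z axis of pocket_near, either way round below 0.1 rad) or (horizontal distance between bare_disc1_mid and pocket_far below 0.004 m and z of bare_disc1_mid in the frame of pocket_far between 0.007 and 0.013 m and angle between the z axis of bare_disc1_mid and the z axis of pocket_far, either way round below 0.1 rad)) and ((horizontal distance between bare_disc2_mid and pocket_near below 0.004 m and z of bare_disc2_mid in the frame of pocket_near between 0.007 and 0.013 m and angle between the z axis of bare_disc2_mid and the z axis of pocket_near, either way round below 0.1 rad) or (horizontal distance between bare_disc2_mid and pocket_far below 0.004 m and z of bare_disc2_mid in the frame of pocket_far between 0.007 and 0.013 m and angle between the z axis of bare_disc2_mid and the z axis of pocket_far, either way round below 0.1 rad)) and horizontal distance between bare_square_mid and pocket_mid below 0.004 m and z of bare_square_mid in the frame of pocket_mid between 0.007 and 0.013 m and angle between the z axis of bare_square_mid and the z axis of pocket_mid, either way round below 0.1 rad and x of coated_disc1_mid in the frame of tray_in between -0.05 and 0.05 m and y of coated_disc1_mid in the frame of tray_in between -0.14 and 0.14 m and z of coated_disc1_mid in the frame of tray_in between 0.006 and 0.014 m and angle between each of coated_disc1_mid, coated_square_mid, coated_disc2_mid's own z axis and vertical below 0.12 rad and x of coated_square_mid in the frame of tray_in between -0.05 and 0.05 m and y of coated_square_mid in the frame of tray_in between -0.14 and 0.14 m and z of coated_square_mid in the frame of tray_in between 0.006 and 0.014 m and x of coated_disc2_mid in the frame of tray_in between -0.05 and 0.05 m and y of coated_disc2_mid in the frame of tray_in between -0.14 and 0.14 m and z of coated_disc2_mid in the frame of tray_in between 0.006 and 0.014 m and linear speed of each of bare_disc1, bare_disc2, bare_square, coated_disc1, coated_square, coated_disc2 below 0.02 m/s); the robot touches nothing.
It fails at once if the bottle is shifted by more than 40 mm or tipped (distance of bottle from where it was at the start of the episode above 0.04 m or angle between bottle's own z axis and vertical above 0.4 rad).
It fails at once if the meter is shifted by more than 40 mm or tipped (distance of meter from where it was at the start of the episode above 0.04 m or angle between meter's own z axis and vertical above 0.4 rad).
It fails at once if the beaker is shifted by more than 40 mm or tipped (distance of beaker from where it was at the start of the episode above 0.04 m or angle between beaker's own z axis and vertical above 0.4 rad).
It fails at once if the robot strikes the needle bar (over 4 N) (contact force between any of the arm, the fingers and needle_bar above 4 N).
Of coated_disc1, coated_square, coated_disc2 only 2 to 3 are there at a start; the rules pass over those that are not, and their reading is None.
Of bare_disc1, bare_disc2, bare_square only 2 to 3 are there at a start; the rules pass over those that are not, and their reading is None.
At some moment in a run one of bare_disc1, bare_disc2, bare_square may be knocked a few centimetres aside while the robot is not near it.
Once in a run the grip may slacken for a moment while it holds something.
It also fails if it takes over 210 s, if anything falls off the work surface, if the arm or the gripper's body presses on something with over 40 N, if the wrist force passes 120 N, or if a joint passes its speed limit or range.

## Working session

There is one attempt and no reset: what is moved stays moved. The work goes in short steps, Python scripts to look and compute and a shell command to move; the robot and the scene stay as the last step left them, time stands still between calls to the robot, and variables do not carry over. Pictures are saved under pics/ and viewed, at most 14 in all, crops included, and the job is handed in when it is done.

```bash
ls; mkdir -p pics; python3 - <<'E'
from bench import ctrl, imaging
import cv2, numpy as np
np.set_printoptions(precision=4,suppress=True)
print(ctrl.get_obs())
for n in("top","side"):
    im=imaging.camera(n); cv2.imwrite(f"pics/{n}0.png",im[:,:,::-1]); i=imaging.camera_info(n); print(n,i)
E
```

```text
pics
{'time_s': 0.0, 'q': array([ 0.9657,  0.1816,  1.608 , -0.    ,  1.3538, -0.2063]), 'dq': array([ 0.0011,  0.0009, -0.0003, -0.0002, -0.0027, -0.0012]), 'joint_efforts': array([  0.0002, -44.4881, -35.1332,  -0.0004,   0.0089,   0.    ]), 'eef_pos': array([0.223 , 0.5295, 0.2524]), 'eef_rot': array([-0.0003,  0.1981,  0.9802, -0.0008]), 'wrist_force': array([-0.7814, -0.4996,  0.4824]), 'torque': array([-0.011 ,  0.0515, -0.0453]), 'grasp_force': 0.0, 'opening': 1.0044394530703369}
top {'K': array([[518.816 ,   0.    , 319.6641],
       [  0.    , 518.816 , 202.5467],
       [  0.    ,   0.    ,   1.    ]]), 'T': array([[-0.0257,  0.9937, -0.1087,  0.3681],
       [-0.9997, -0.0255,  0.0033, -0.0051],
       [ 0.0005,  0.1088,  0.9941,  1.517 ],
       [ 0.    ,  0.    ,  0.    ,  1.    ]])}
side {'K': array([[386.1589,   0.    , 323.397 ],
       [  0.    , 386.1589, 203.3782],
       [  0.    ,   0.    ,   1.    ]]), 'T': array([[ 0.8301,  0.3831, -0.4051,  0.1436],
       [-0.5574,  0.5519, -0.6203, -0.6072],
       [-0.0141,  0.7407,  0.6717,  0.7319],
       [ 0.    ,  0.    ,  0.    ,  1.    ]])}
```

View pics/top0.png

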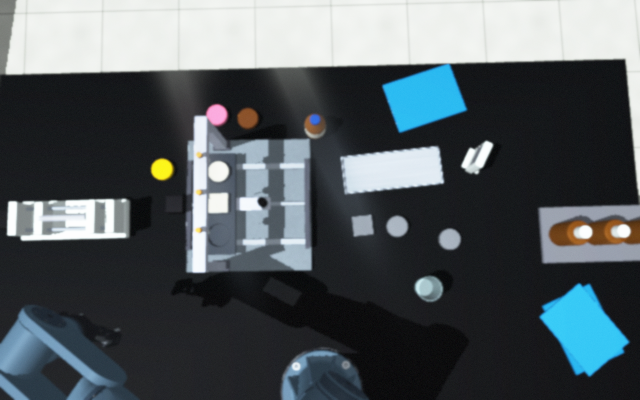

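View pics/side0.png

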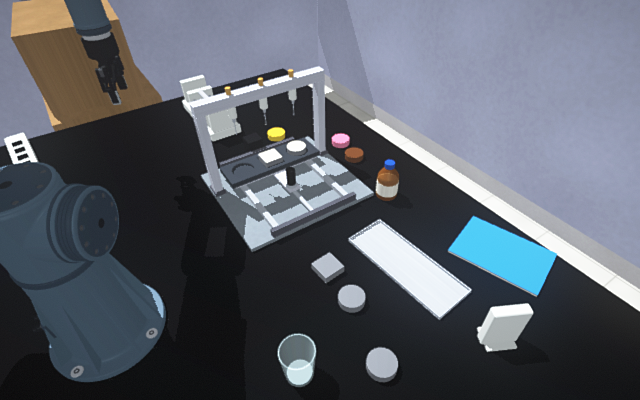

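The top view shows white square (218,203) and white disc (218,171) in the mid and far pockets. The near pocket (218,235) is empty and the knob is at (262,203). Bare square is at (363,226), and bare discs are at (397,226) and (450,239). The tray is at (392,170), bottle (315,126), beaker (428,289) and meter (478,157).

Things that could be mistaken for the white disc: pink (217,114), brown (248,118) and yellow (162,169) discs, all to be left alone. By description the coated disc is the white one at (218,171). There are also dark square shapes on the black bench at (173,203) and (283,291) that I'm ignoring.

```bash
cat > h.py <<'E'
from bench import ctrl, imaging
import cv2, numpy as np
from scipy.spatial.transform import Rotation as Rn
np.set_printoptions(precision=4,suppress=True)
def ray(n,u,v):
    i=imaging.camera_info(n);K,T=i["K"],i["T"]
    d=T[:3,:3]@np.array([(u-K[0,2])/K[0,0],-(v-K[1,2])/K[1,1],-1]); return T[:3,3],d
def plane(n,u,v,z):
    o,d=ray(n,u,v); return o+d*(z-o[2])/d[2]
def proj(n,p):
    i=imaging.camera_info(n);K,T=i["K"],i["T"]
    c=T[:3,:3].T@(np.asarray(p)-T[:3,3]); return np.array([K[0,2]-K[0,0]*c[0]/c[2],K[1,2]+K[1,1]*c[1]/c[2]])
def blobs(im,mask,amin=60,amax=9000,box=None):
    m=mask.astype(np.uint8)
    if box: z=np.zeros_like(m); x0,y0,x1,y1=box; z[y0:y1,x0:x1]=m[y0:y1,x0:x1]; m=z
    out=[]
    for c in cv2.findContours(m,cv2.RETR_EXTERNAL,cv2.CHAIN_APPROX_NONE)[0]:
        a=cv2.contourArea(c)
        if amin<a<amax:
            M=cv2.moments(c); out.append((M["m10"]/a,M["m01"]/a,a,cv2.minAreaRect(c)))
    return out
def R(): 
    q=ctrl.get_obs()["eef_rot"]; return Rn.from_quat([q[1],q[2],q[3],q[0]])
def to(p,yaw=None):
    """shift (cm) in tool axes from measured pose to point p; yaw: wanted heading (deg) of tool y in world, mod 180"""
    o=ctrl.get_obs(); r=R().as_matrix(); d=r.T@(np.asarray(p)-o["eef_pos"])*100
    h=np.degrees(np.arctan2(r[1,1],r[0,1])); s=f"shift {d} heading {h:.1f}"
    if yaw is not None: s+=f" roll {-(((yaw-h)+90)%180-90):.1f}"   # tool z down
    print(s)
E
python3 - <<'E'
from h import *
im=cv2.imread("pics/top0.png"); hsv=cv2.cvtColor(im,cv2.COLOR_BGR2HSV); S,V=hsv[...,1].astype(int),hsv[...,2]
big=cv2.resize(im[90:290,150:480],None,fx=2.4,fy=2.4,interpolation=cv2.INTER_CUBIC); cv2.imwrite("pics/c0.png",big)
for nm,th,box,z in(("coated",200,(206,150,232,245),.065),("bare",110,(345,205,470,256),.02),("tray",120,(330,140,450,200),.01)):
    for b in blobs(im,(V>th)&(S<70),60,9000,box): print(nm,np.round(b[:3],1),b[3],plane("top",b[0],b[1],z), [im[int(b[1]),int(b[0])]])
for b in blobs(im,V<35,60,900,(250,190,275,215)): print("knob",b,plane("top",b[0],b[1],.092))
for u,v in((315,120),(428,289),(478,157)): print(plane("top",u,v,.1))
for u,v in((205,118),(200,270)): print("bar",plane("top",u,v,.287))
print("col",im[203,262],im[203,250],im[203,240],im[171,228],im[186,218])
E
```

```text
coated [217.8 202.8 328.5] ((217.5, 202.5), (19.0, 19.0), 90.0) [0.5336 0.2767 0.065 ] [array([244, 248, 247], dtype=uint8)]
coated [217.9 171.  280.5] ((218.0, 171.0), (18.0, 18.0), 90.0) [0.6243 0.2762 0.065 ] [array([244, 248, 248], dtype=uint8)]
bare [449.3 238.9 332.5] ((449.5, 239.0), (20.0, 21.0), 90.0) [ 0.4169 -0.3807  0.02  ] [array([190, 179, 168], dtype=uint8)]
bare [396.7 226.  328. ] ((396.5, 226.0), (20.0, 21.0), 90.0) [ 0.458  -0.2307  0.02  ] [array([193, 181, 171], dtype=uint8)]
bare [362.2 225.1 373. ] ((362.2255859375, 225.03050231933594), (20.42983627319336, 20.31940269470215), 83.6598129272461) [ 0.4632 -0.1311  0.02  ] [array([184, 173, 162], dtype=uint8)]
tray [ 391.4  169.6 3714. ] ((391.5057373046875, 169.5534210205078), (38.559112548828125, 100.3611831665039), 83.82982635498047) [ 0.6249 -0.2236  0.01  ] [array([243, 235, 226], dtype=uint8)]
[ 0.7555 -0.0027  0.1   ]
[ 0.2809 -0.296   0.1   ]
[ 0.6388 -0.4522  0.1   ]
bar [0.7161 0.2639 0.287 ]
bar [0.3503 0.2762 0.287 ]
col [26 24 23] [253 249 246] [246 237 231] [186 192 189] [116 105  95]
```

View pics/c0.png

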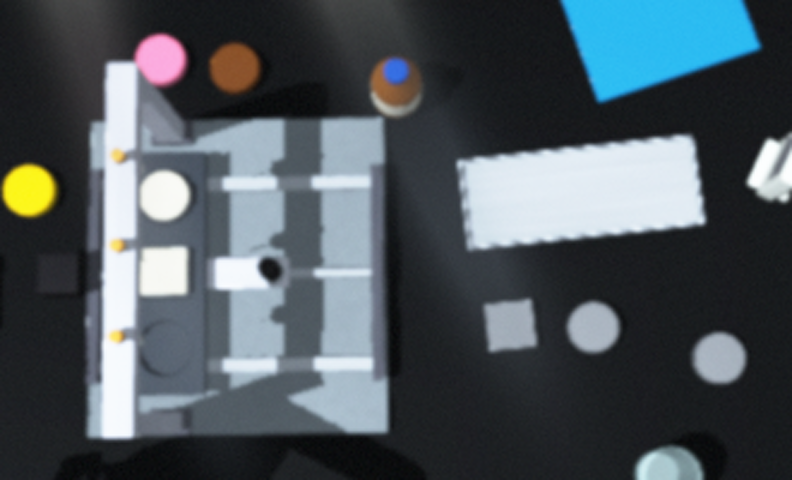

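The crop confirms it: the coated square and white disc are in the mid and far pockets, the near pocket is empty, and the knob top is at about top pixel (261.7,201.7).

```bash
python3 - <<'E'
from h import *
k=plane("top",261.7,201.7,.092); print(k); to([k[0],k[1],.40],90); to([k[0],k[1],.11],90)
a=plane("top",205,118,.287);print([plane("top",x,y,.287) for x,y in((195,117),(208,117),(192,271),(206,271))])
E
python3 -m pendant '[[0,0,-4,0],[0,0,-8,0],[0,0,-12,0],[0,0,-15,0],[0,0,-15,0]]' 1
```

```text
[0.5304 0.1503 0.092 ]
shift [-43.0451 -23.0337 -14.7311] heading 67.2 roll -22.8
shift [-43.0548 -22.9883  14.2689] heading 67.2 roll -22.8
[array([0.7193, 0.2881, 0.287 ]), array([0.7184, 0.2566, 0.287 ]), array([0.3485, 0.295 , 0.287 ]), array([0.3476, 0.2621, 0.287 ])]
time_s: 0.52
eef_pos: [0.2244, 0.5316, 0.4113]
eef_rot: [0.002, 0.198, 0.98, 0.006]
wrist_force: [-0.3, 0.0, 0.7]
opening: 1.0
grasp_force: 0.0
```

```bash
python3 -m pendant '[[-3.6,-1.9,0,-2],[-7.2,-3.8,0,-4],[-10.8,-5.8,0,-6],[-14.4,-7.7,0,-8],[-18,-9.6,0,-10],[-21.6,-11.5,0,-12],[-25.2,-13.4,0,-14],[-28.8,-15.4,0,-16],[-32.4,-17.3,0,-18],[-36,-19.2,0,-20],[-39.6,-21.1,0,-22],[-43,-23,0,-23.5]]'
python3 -m pendant '[[0,0,0,0],[0,0,0,0]]'
python3 - <<'E'
from h import *
to([.5304,.1503,.11],89); print(ctrl.get_obs()["eef_pos"])
E
```

```text
time_s: 1.52
eef_pos: [0.5311, 0.149, 0.4026]
eef_rot: [-0.0, -0.006, 1.0, -0.0]
wrist_force: [0.7, 0.1, -0.8]
opening: 0.998
grasp_force: 0.0
time_s: 1.68
eef_pos: [0.5309, 0.1492, 0.4019]
eef_rot: [-0.001, -0.004, 1.0, -0.0]
wrist_force: [0.3, 0.9, -0.6]
opening: 0.996
grasp_force: 0.0
shift [-0.0243  0.1156 29.1908] heading 90.4 roll 1.4
[0.5309 0.1492 0.4019]
```

```bash
python3 -m pendant '[[0,0.1,4,1.4],[0,0.1,8,1.4],[0,0.1,12,1.4],[0,0.1,16,1.4],[0,0.1,20,1.4],[0,0.1,24,1.4],[0,0.1,28,1.4],[0,0.1,30,1.4],[0,0.1,32.5,1.4]]' 1
python3 -m pendant '[[0,0,0,0],[0,0,0,0],[0,0,0,0],[0,0,0,0],[0,0,0,0],[0,0,0,0]]' 0
```

```text
time_s: 2.43
eef_pos: [0.5283, 0.1536, 0.0765]
eef_rot: [-0.001, 0.006, 1.0, 0.0]
wrist_force: [0.6, -0.1, 0.5]
opening: 1.001
grasp_force: 0.0
time_s: 2.93
eef_pos: [0.5316, 0.1524, 0.0806]
eef_rot: [0.002, 0.007, 1.0, 0.0]
wrist_force: [-2.0, 1.3, 6.6]
opening: 0.291
grasp_force: 58.6
```

```bash
python3 -m pendant '[[0,-1,0,0],[0,-2.5,0,0],[0,-4,0,0],[0,-5.5,0,0],[0,-7,0,0],[0,-8.5,0,0],[0,-10,0,0],[0,-11.5,0,0],[0,-13,0,0],[0,-14.5,0,0],[0,-15.5,0,0],[0,-16.2,0,0]]'
python3 -m pendant '[[0,0,0,0],[0,0,0,0],[0,0,0,0],[0,0,0,0]]'
```

```text
time_s: 3.93
eef_pos: [0.5297, -0.0071, 0.0806]
eef_rot: [0.002, 0.008, 1.0, 0.004]
wrist_force: [4.7, 48.3, 11.3]
opening: 0.284
grasp_force: 62.7
time_s: 4.27
eef_pos: [0.5297, -0.0068, 0.0806]
eef_rot: [0.002, 0.007, 1.0, 0.002]
wrist_force: [2.3, 16.9, 7.8]
opening: 0.29
grasp_force: 60.8
```

```bash
python3 -m pendant '[[0,0.05,0,0],[0,0.05,0,0],[0,0.05,0,0],[0,0.05,0,0],[0,0.05,0,0],[0,0.05,-4,0],[0,0.05,-8,0],[0,0,-12,0],[0,-4,-14,0],[0,-8,-14,0],[0,-12,-14,0],[0,-12,-14,0]]' 1
python3 - <<'E'
from h import *
im=imaging.camera("top")[:,:,::-1].copy(); cv2.imwrite("pics/top1.png",im); cv2.imwrite("pics/side1.png",imaging.camera("side")[:,:,::-1])
cv2.imwrite("pics/c1.png",cv2.resize(im[130:290,180:480],None,fx=2.6,fy=2.6,interpolation=cv2.INTER_CUBIC))
E
```

```text
time_s: 5.27
eef_pos: [0.5268, -0.1369, 0.2195]
eef_rot: [0.001, 0.009, 1.0, -0.002]
wrist_force: [0.1, 0.3, 0.2]
opening: 1.003
grasp_force: 0.0
```

View pics/c1.png

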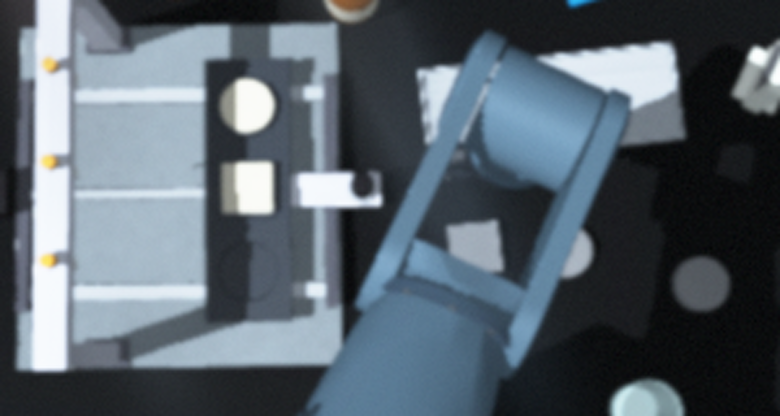

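The top view shows the carriage drawn out, its knob arm clear of the loading end. Coated disc is at about crop (247,105), i.e. top pixel (275,170), and the square at about (276,202). The near pocket is still empty.

```bash
python3 - <<'E'
from h import *
im=cv2.imread("pics/top1.png"); hsv=cv2.cvtColor(im,cv2.COLOR_BGR2HSV); V=hsv[...,2]
print(im[202,276],im[202,268],im[202,290],im[186,276], im[170,268])
for b in blobs(im,(V>125),60,9000,(260,155,289,245)): print(np.round(b[:3],1),b[3],plane("top",b[0],b[1],.065))
k=180+362/2.6,130+184/2.6; print("knob",plane("top",*k,.092))
for b in blobs(im,(V<75),500,9000,(255,140,300,265)): print("plate",b,plane("top",*b[3][0],.052))
s=cv2.imread("pics/side1.png");print([proj("side",p) for p in([.5336,.117,.065],[.624,.117,.065],[.443,.117,.065])])
E
```

```text
[247 251 250] [142 151 148] [100  88  77] [96 83 73] [140 149 148]
[275.4 201.8 350. ] ((275.5, 201.5), (21.0, 19.0), 90.0) [0.5323 0.1146 0.065 ]
[275.2 170.3 313.5] ((275.2500305175781, 170.25), (20.50609588623047, 19.798988342285156), 45.0) [0.6221 0.1138 0.065 ]
knob [ 0.5289 -0.0087  0.092 ]
plate (266.3102129075183, 210.7672987358616, 1002.0, ((267.8788757324219, 203.00924682617188), (16.788543701171875, 100.14180755615234), 0.6030912399291992)) [0.5307 0.1372 0.052 ]
[array([297.6152, 183.2256]), array([325.0234, 171.6518]), array([268.1688, 195.66  ])]
```

View pics/side1.png

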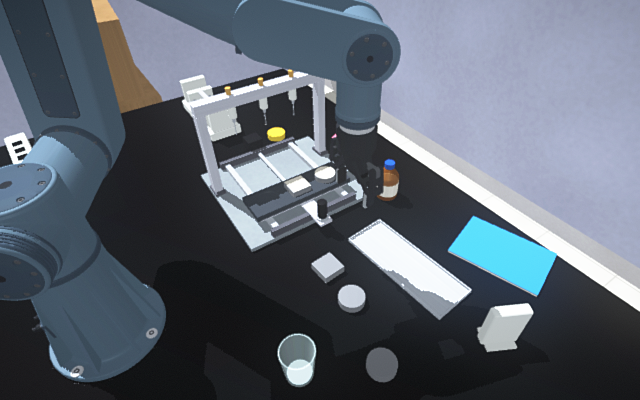

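The side view agrees: carriage out, square at about (297,185), disc at about (325,173), bystanders undisturbed.

```bash
python3 - <<'E'
from h import *
to([.532,.117,.095],89.5)
E
python3 -m pendant '[[-0.1,4,0,0],[-0.2,8,0,0],[-0.3,12,0,0],[-0.4,16,0,0],[-0.4,20,0,0],[-0.5,24,0,0],[-0.5,25.4,0,0],[-0.5,25.4,0,0],[-0.5,25.4,0,0]]' 0.85
python3 - <<'E'
from h import *
to([.532,.117,.095],89.5)
E
```

```text
shift [-0.1657 24.8825 12.3216] heading 89.0 roll -0.5
time_s: 6.12
eef_pos: [0.534, 0.1256, 0.2178]
eef_rot: [-0.001, 0.005, 1.0, -0.0]
wrist_force: [-0.4, -0.5, -0.7]
opening: 0.847
grasp_force: 0.0
shift [ 0.1748 -0.8559 12.2827] heading 89.5 roll -0.0
```

```bash
python3 -m pendant '[[0.2,-0.9,4,0],[0.2,-0.9,8,0],[0.2,-0.9,10.5,0],[0.2,-0.9,12.3,0],[0.2,-0.9,12.3,0],[0.2,-0.9,12.3,0]]'
for i in 1 2; do python3 -m pendant '[[0,0,0.2,0],[0,0,0.4,0],[0,0,0.4,0],[0,0,0.4,0]]' | egrep 'pos|wrist'; done
python3 - <<'E'
from h import *
to([.532,.117,.076],89.5)
E
```

```text
time_s: 6.62
eef_pos: [0.5319, 0.1139, 0.0945]
eef_rot: [-0.001, 0.007, 1.0, -0.0]
wrist_force: [0.1, 0.7, 0.5]
opening: 0.846
grasp_force: 0.0
eef_pos: [0.5334, 0.1149, 0.0924]
wrist_force: [-0.1, 0.8, 0.1]
eef_pos: [0.5325, 0.115, 0.0871]
wrist_force: [0.5, 0.3, -0.1]
shift [0.0558 0.199  1.1132] heading 89.3 roll -0.2
```

```bash
python3 -m pendant '[[0,0.1,0.2,0],[0,0.1,0.4,0],[0,0.1,0.4,0],[0,0.1,0.4,0]]' | egrep 'pos|wrist'
for i in 1 2 3 4 5 6; do python3 -m pendant '[[0,0,0.2,0],[0,0,0.2,0],[0,0,0.2,0]]' | egrep 'pos|wrist' ; done
```

```text
eef_pos: [0.5326, 0.116, 0.083]
wrist_force: [-0.9, -0.3, -0.5]
eef_pos: [0.5326, 0.1159, 0.0812]
wrist_force: [0.2, -0.3, -0.3]
eef_pos: [0.5326, 0.1159, 0.0791]
wrist_force: [-0.6, -0.2, 0.1]
eef_pos: [0.5326, 0.1159, 0.0771]
wrist_force: [0.4, -0.3, 0.7]
eef_pos: [0.5326, 0.1159, 0.0751]
wrist_force: [0.3, -0.4, 0.3]
eef_pos: [0.5326, 0.1159, 0.0731]
wrist_force: [0.2, 0.5, -0.1]
eef_pos: [0.5326, 0.1159, 0.0711]
wrist_force: [0.1, -0.4, 0.0]
```

```bash
for i in 1 2 3 4 5; do python3 -m pendant '[[0,0,0.15,0],[0,0,0.15,0],[0,0,0.15,0]]' | egrep 'pos|wrist' ; done
```

```text
eef_pos: [0.5327, 0.1159, 0.0697]
wrist_force: [0.2, -0.4, 0.2]
eef_pos: [0.5326, 0.1159, 0.0682]
wrist_force: [0.0, 0.6, 0.3]
eef_pos: [0.5326, 0.1159, 0.0667]
wrist_force: [0.6, -0.1, -0.2]
eef_pos: [0.5329, 0.1159, 0.0655]
wrist_force: [-0.7, 0.1, 2.6]
eef_pos: [0.533, 0.1159, 0.0655]
wrist_force: [-5.8, -0.9, 16.5]
```

```bash
python3 -m pendant '[[0,0,-0.6,0],[0,0,-0.6,0],[0,0,-0.6,0]]' | egrep 'pos|wrist'
python3 -m pendant '[[0,0,0,0],[0,0,0,0],[0,0,0,0],[0,0,0,0],[0,0,0,0],[0,0,0,0]]' 0
```

```text
eef_pos: [0.533, 0.1159, 0.0699]
wrist_force: [-0.3, 0.7, 0.1]
time_s: 11.12
eef_pos: [0.5328, 0.1168, 0.0703]
eef_rot: [0.0, 0.006, 1.0, 0.001]
wrist_force: [-2.2, 3.7, 7.8]
opening: 0.638
grasp_force: 68.5
```

```bash
python3 -m pendant '[[0,0,-1,0],[0,0,-3,0],[0,0,-6,0],[0,0,-9,0],[0,0,-12,0],[0,0,-12,0],[0,0,-12,0]]'
python3 - <<'E'
from h import *
to([.619,-.152,.07],94.7)
im=imaging.camera("side")[:,:,::-1]; cv2.imwrite("pics/side2.png",im); cv2.imwrite("pics/c2.png",cv2.resize(im[80:260,220:460],None,fx=3,fy=3))
E
```

```text
time_s: 11.7
eef_pos: [0.5339, 0.1158, 0.1917]
eef_rot: [0.002, 0.007, 1.0, -0.0]
wrist_force: [0.5, 0.2, -2.3]
opening: 0.638
grasp_force: 64.9
shift [ -8.8118 -26.6574  12.2185] heading 89.3 roll -5.4
```

View pics/c2.png

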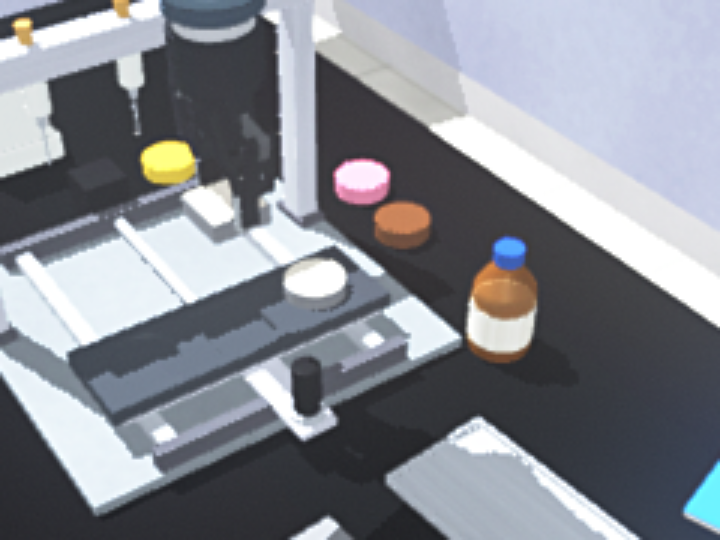

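The crop shows the coated square hanging level in the gripper at crop (210,205). Its pocket is empty and the disc still sits at (316,282).

```bash
python3 -m pendant '[[-1.2,-3.6,0,-0.7],[-2.4,-7.2,0,-1.4],[-3.6,-10.8,0,-2.1],[-4.8,-14.4,0,-2.8],[-6,-18,0,-3.5],[-7.2,-21.6,0,-4.2],[-8.2,-25,2,-5],[-8.8,-26.7,5,-5.4],[-8.8,-26.7,8,-5.4],[-8.8,-26.7,11,-5.4],[-8.8,-26.7,12.2,-5.4],[-8.8,-26.7,12.2,-5.4]]'
python3 -m pendant '[[0,0,0,0],[0,0,0,0]]'
python3 - <<'E'
from h import *
to([.619,-.152,.030],94.7)
E
```

```text
time_s: 12.75
eef_pos: [0.6129, -0.1505, 0.0617]
eef_rot: [-0.005, -0.04, 0.999, 0.003]
wrist_force: [-0.7, 0.6, -1.3]
opening: 0.639
grasp_force: 64.8
time_s: 12.92
eef_pos: [0.6182, -0.1523, 0.0693]
eef_rot: [0.001, -0.041, 0.999, -0.001]
wrist_force: [0.5, -1.3, -1.3]
opening: 0.635
grasp_force: 64.8
shift [-0.07    0.0254  3.927 ] heading 94.7 roll -0.0
```

```bash
python3 -m pendant '[[0,0,1.5,0],[0,0,3,0],[0,0,3.6,0],[0,0,3.8,0],[0,0,3.8,0],[0,0,3.8,0]]' | egrep 'pos|wrist|open'
python3 -m pendant '[[0,0,0.1,0],[0,0,0.2,0],[0,0,0.3,0],[0,0,0.3,0],[0,0,0.3,0]]' | egrep 'pos|wrist|open'
```

```text
eef_pos: [0.6176, -0.1522, 0.0303]
wrist_force: [-0.9, 0.4, -1.8]
opening: 0.635
eef_pos: [0.6178, -0.1524, 0.0283]
wrist_force: [-3.0, 0.4, 5.7]
opening: 0.638
```

```bash
python3 -m pendant '[[0,0,-0.1,0],[0,0,-0.1,0],[0,0,-0.1,0],[0,0,-0.1,0],[0,0,-2,0],[0,0,-5,0],[0,0,-9,0],[0,0,-13,0],[0,0,-16,0],[0,0,-16,0],[0,0,-16,0]]' 0.85
python3 - <<'E'
from h import *
to([.622,.116,.09],89.5)
E
```

```text
time_s: 14.75
eef_pos: [0.6187, -0.1528, 0.1897]
eef_rot: [0.002, -0.041, 0.999, -0.001]
wrist_force: [-0.1, 0.5, -0.5]
opening: 0.847
grasp_force: 0.0
shift [-2.4612 26.7915  9.9108] heading 94.7 roll 5.2
```

```bash
python3 -m pendant '[[-0.4,4,0,1],[-0.8,8,0,2],[-1.2,12,0,3],[-1.6,16,0,4],[-2,20,0,5.2],[-2.3,24,0,5.2],[-2.5,26.8,0,5.2],[-2.5,26.8,0,5.2],[-2.5,26.8,4,5.2],[-2.5,26.8,7,5.2],[-2.5,26.8,9.9,5.2],[-2.5,26.8,9.9,5.2]]' |egrep 'pos|wrist'
python3 -m pendant '[[0,0,0,0],[0,0,0,0]]' |egrep 'pos|wrist'
python3 - <<'E'
from h import *
to([.622,.116,.0705],89.5)
E
```

```text
eef_pos: [0.6144, 0.1164, 0.0792]
wrist_force: [-3.0, -0.1, -0.7]
eef_pos: [0.621, 0.1165, 0.0885]
wrist_force: [-0.5, 0.3, 0.4]
shift [-0.1042 -0.0482  1.796 ] heading 89.4 roll -0.1
```

```bash
python3 -m pendant '[[-0.1,0,0.6,0],[-0.1,0,1.2,0],[-0.1,0,1.6,0],[-0.1,0,1.8,0],[-0.1,0,1.8,0],[-0.1,0,1.8,0]]' |egrep 'pos|wrist'
python3 -m pendant '[[0,0,0,0],[0,0,0,0],[0,0,0,0],[0,0,0,0],[0,0,0,0],[0,0,0,0]]' 0
python3 -m pendant '[[0,0,-1,0],[0,0,-3,0],[0,0,-6,0],[0,0,-9,0],[0,0,-11,0],[0,0,-12,0],[0,0,-12,0],[0,0,-12,0]]'
python3 - <<'E'
from h import *
to([.6305,-.292,.06],94.7)
E
```

```text
eef_pos: [0.6214, 0.117, 0.0698]
wrist_force: [0.2, -0.3, 0.0]
time_s: 16.92
eef_pos: [0.6221, 0.117, 0.0708]
eef_rot: [0.001, 0.005, 1.0, 0.0]
wrist_force: [-1.1, 0.5, 5.5]
opening: 0.671
grasp_force: 64.4
time_s: 17.58
eef_pos: [0.621, 0.1169, 0.1893]
eef_rot: [-0.0, 0.005, 1.0, -0.0]
wrist_force: [0.0, 0.5, -1.2]
opening: 0.672
grasp_force: 64.3
shift [ -1.3461 -40.8819  12.9286] heading 89.4 roll -5.3
```

```bash
python3 -m pendant '[[-0.1,-3.8,0,-0.5],[-0.2,-7.6,0,-1],[-0.4,-11.5,0,-1.5],[-0.5,-15.5,0,-2],[-0.6,-19.5,0,-2.5],[-0.8,-23.5,0,-3],[-0.9,-27.5,0,-3.5],[-1,-31.5,0,-4],[-1.2,-35.5,0,-4.5],[-1.3,-39,0,-5.3],[-1.3,-40.9,0,-5.3],[-1.3,-40.9,3,-5.3]]' |egrep 'pos|wrist'
python3 -m pendant '[[0,0,2,0],[0,0,4,0],[0,0,6,0],[0,0,8,0],[0,0,9.5,0],[0,0,9.9,0],[0,0,9.9,0],[0,0,9.9,0]]'
python3 - <<'E'
from h import *
to([.6305,-.292,.0305],94.7)
E
```

```text
eef_pos: [0.6322, -0.2989, 0.1639]
wrist_force: [0.7, -0.3, 0.9]
time_s: 19.25
eef_pos: [0.6307, -0.292, 0.0609]
eef_rot: [-0.0, -0.042, 0.999, 0.0]
wrist_force: [-0.4, -0.4, -0.7]
opening: 0.673
grasp_force: 64.4
shift [ 0.0169 -0.0001  3.0352] heading 94.8 roll 0.1
```

```bash
python3 -m pendant '[[0,0,1.2,0],[0,0,2.2,0],[0,0,2.8,0],[0,0,3,0],[0,0,3.1,0],[0,0,3.2,0],[0,0,3.2,0],[0,0,3.2,0]]' |egrep 'pos|wrist|open'
python3 -m pendant '[[0,0,-0.1,0],[0,0,-0.1,0],[0,0,-0.1,0],[0,0,-0.1,0],[0,0,-1,0],[0,0,-3,0],[0,0,-6,0],[0,0,-10,0],[0,0,-13,0],[0,0,-16,0],[0,0,-16,0]]' 0.85
python3 -m pendant '[[0,0,-4,0],[0,0,-8,0],[4,0,-12,0],[8,0,-16,0],[12,0,-16,0],[16,0,-16,0],[20,0,-16,0],[20,0,-16,0],[20,0,-16,0]]'
python3 - <<'E'
from h import *
im=imaging.camera("top")[:,:,::-1]; cv2.imwrite("pics/top3.png",im); cv2.imwrite("pics/side3.png",imaging.camera("side")[:,:,::-1])
E
```

```text
eef_pos: [0.6308, -0.2924, 0.0292]
wrist_force: [0.7, -0.3, -0.5]
opening: 0.675
time_s: 20.83
eef_pos: [0.6339, -0.2943, 0.1985]
eef_rot: [0.005, -0.042, 0.999, -0.004]
wrist_force: [0.4, -1.3, 1.1]
opening: 0.85
grasp_force: 0.0
time_s: 21.58
eef_pos: [0.4281, -0.3091, 0.3503]
eef_rot: [0.0, -0.04, 0.999, -0.001]
wrist_force: [0.6, -0.7, 0.6]
opening: 0.847
grasp_force: 0.0
```

View pics/top3.png

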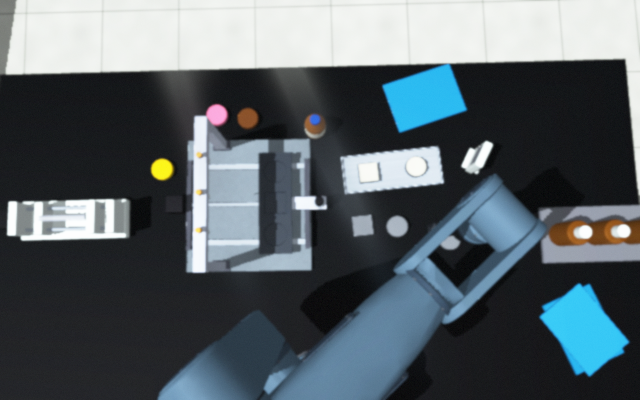

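Top view: coated square at (369,173) and disc at (416,167) lie in the tray. All carriage pockets are empty, the bare square is at (363,226), disc at (397,226), and the second disc at (450,240) is partly hidden.

```bash
cat >> h.py <<'E'
def bare(im,box=(340,200,480,260),th=110):
    hsv=cv2.cvtColor(im,cv2.COLOR_BGR2HSV)
    for b in blobs(im,(hsv[...,2]>th)&(hsv[...,1]<70),60,900,box):
        c=cv2.boxPoints(b[3]); w=[plane("top",*p,.02)[:2] for p in c]; e=w[1]-w[0]
        print(np.round(b[:3],1),np.round(b[3][1],1),plane("top",b[0],b[1],.02)[:2],"heading",np.degrees(np.arctan2(e[1],e[0]))%90)
E
python3 - <<'E'
from h import *
im=cv2.imread("pics/top3.png"); bare(im); to([.463,-.129,.2],94.8)
V=im.min(2).astype(int); print(im[173,369],im[173,352],im[167,416],im[167,435])
for th in(235,238,240): 
  for b in blobs(im,(im[...,0].astype(int)-im[...,2]<3)&(V>130),60,900,(345,150,440,190)): print("c",np.round(b[:3],1),plane("top",b[0],b[1],.023))
E
```

```text
[449.9 242.7 169. ] [14.1 15.6] [ 0.4059 -0.3819] heading 42.739068061805085
[396.7 226.  328. ] [20. 21.] [ 0.458  -0.2307] heading 88.52896201705343
[362.2 225.  377. ] [20.5 20.4] [ 0.4633 -0.1311] heading 4.884127030708541
shift [-4.647  17.6996 14.9673] heading 94.7 roll -0.1
[247 250 250] [240 232 223] [248 251 250] [241 233 223]
c [368.3 172.  294. ] [ 0.6175 -0.154   0.023 ]
c [415.9 166.  266. ] [ 0.6315 -0.2937  0.023 ]
c [368.3 172.  294. ] [ 0.6175 -0.154   0.023 ]
c [415.9 166.  266. ] [ 0.6315 -0.2937  0.023 ]
c [368.3 172.  294. ] [ 0.6175 -0.154   0.023 ]
c [415.9 166.  266. ] [ 0.6315 -0.2937  0.023 ]
```

```bash
python3 -m pendant '[[-1,3.8,2,0],[-2,7.6,3,0],[-3,11.4,3,0],[-4,15,3,0],[-4.7,17.7,3,0],[-4.7,17.7,6,0],[-4.7,17.7,10,0],[-4.7,17.7,14,0],[-4.7,17.7,18,0],[-4.7,17.7,22,0],[-4.7,17.7,24,0],[-4.7,17.7,25,0]]' |egrep 'pos|wrist'
python3 -m pendant '[[0,0,0,0],[0,0,0,0],[0,0,0,0]]' |egrep 'pos|wrist'
python3 - <<'E'
from h import *
to([.4633,-.1295,.026],94.8)
E
```

```text
eef_pos: [0.4619, -0.1266, 0.095]
wrist_force: [0.3, -1.0, 0.1]
eef_pos: [0.4651, -0.129, 0.1006]
wrist_force: [0.2, -0.6, -0.1]
shift [ 0.2017 -0.0175  7.4584] heading 94.8 roll -0.0
```

```bash
python3 -m pendant '[[0.2,0,2.5,0],[0.2,0,5,0],[0.2,0,6.5,0],[0.2,0,7.2,0],[0.2,0,7.5,0],[0.2,0,7.5,0],[0.2,0,7.5,0]]' |egrep 'pos|wrist'
python3 -m pendant '[[0,0,0,0],[0,0,0,0],[0,0,0,0],[0,0,0,0],[0,0,0,0],[0,0,0,0]]' 0
python3 -m pendant '[[0,0,-1,0],[0,0,-3,0],[0,0,-6,0],[0,0,-10,0],[0,0,-13,0],[0,0,-15,0],[0,0,-16,0],[0,0,-16,0]]'
python3 - <<'E'
from h import *
to([.5325,.117,.11],89.5)
E
```

```text
eef_pos: [0.4626, -0.1292, 0.0252]
wrist_force: [0.8, -0.4, -0.4]
time_s: 24.02
eef_pos: [0.4626, -0.1293, 0.0255]
eef_rot: [0.001, -0.041, 0.999, -0.001]
wrist_force: [-1.0, -0.1, 7.4]
opening: 0.635
grasp_force: 63.9
time_s: 24.68
eef_pos: [0.4628, -0.1293, 0.1868]
eef_rot: [0.002, -0.042, 0.999, -0.002]
wrist_force: [1.0, -0.9, -2.1]
opening: 0.638
grasp_force: 64.0
shift [-8.9561 23.9939  7.6481] heading 94.8 roll 5.3
```

```bash
python3 -m pendant '[[-1.4,3.7,0,0.8],[-2.8,7.4,0,1.6],[-4.2,11.1,0,2.4],[-5.6,14.8,0,3.2],[-7,18.5,0,4],[-8.2,21.5,0,4.8],[-8.8,23.5,0,5.3],[-8.9,24,0,5.3],[-8.9,24,2,5.3],[-8.9,24,5,5.3],[-8.9,24,7,5.3],[-8.9,24,7.6,5.3]]' |egrep 'pos|wrist'
python3 -m pendant '[[0,0,0,0],[0,0,0,0],[0,0,0,0]]' |egrep 'pos|wrist|open'
python3 - <<'E'
from h import *
to([.5317,.117,.080],89.5)
E
```

```text
eef_pos: [0.5262, 0.1173, 0.1027]
wrist_force: [-1.0, 0.0, -1.9]
eef_pos: [0.5311, 0.1176, 0.109]
wrist_force: [0.2, -0.1, -1.4]
opening: 0.641
shift [-0.0537 -0.06    2.8974] heading 89.4 roll -0.1
```

```bash
python3 -m pendant '[[0,-0.05,1.5,0],[0,-0.05,2.5,0],[0,-0.05,2.9,0],[0,-0.05,3,0],[0,-0.05,3,0],[0,-0.05,3,0]]' |egrep 'pos|wrist'
for i in 1 2 3 4 5; do python3 -m pendant '[[0,0,0.2,0],[0,0,0.2,0],[0,0,0.2,0]]' |egrep 'pos|wrist'; done
```

```text
eef_pos: [0.5306, 0.1175, 0.0783]
wrist_force: [0.0, 0.5, -2.2]
eef_pos: [0.5305, 0.1175, 0.0761]
wrist_force: [0.6, -0.7, -2.0]
eef_pos: [0.5305, 0.1174, 0.0738]
wrist_force: [2.4, 0.5, -2.0]
eef_pos: [0.5305, 0.1174, 0.0718]
wrist_force: [2.5, 0.2, -3.1]
eef_pos: [0.5305, 0.1174, 0.0705]
wrist_force: [-0.7, 0.5, 4.6]
eef_pos: [0.5306, 0.1175, 0.0704]
wrist_force: [-9.1, -0.9, 22.6]
```

```bash
python3 -m pendant '[[0,0,-0.4,0],[0,0,-0.4,0],[0,0,-0.4,0],[0,0,-0.4,0],[0,0,-0.6,0],[0,0,-2,0],[0,0,-5,0],[0,0,-9,0],[0,0,-11,0],[0,0,-12,0],[0,0,-12,0],[0,0,-12,0]]' 0.85
python3 - <<'E'
from h import *
im=imaging.camera("top")[:,:,::-1].copy(); cv2.imwrite("pics/top4.png",im); bare(im)
s=imaging.camera("side")[:,:,::-1]; cv2.imwrite("pics/c4.png",cv2.resize(s[140:390,200:500],None,fx=2.4,fy=2.4))
to([.458,-.2292,.10],94.8)
E
```

```text
time_s: 28.68
eef_pos: [0.5297, 0.1174, 0.1869]
eef_rot: [-0.0, 0.005, 1.0, -0.0]
wrist_force: [-0.0, -0.6, -0.9]
opening: 0.85
grasp_force: 0.0
[449.3 238.9 333.5] [20. 21.] [ 0.4169 -0.3807] heading 88.52825818907738
shift [  6.7122 -34.7267   8.5776] heading 89.4 roll -5.4
```

View pics/c4.png

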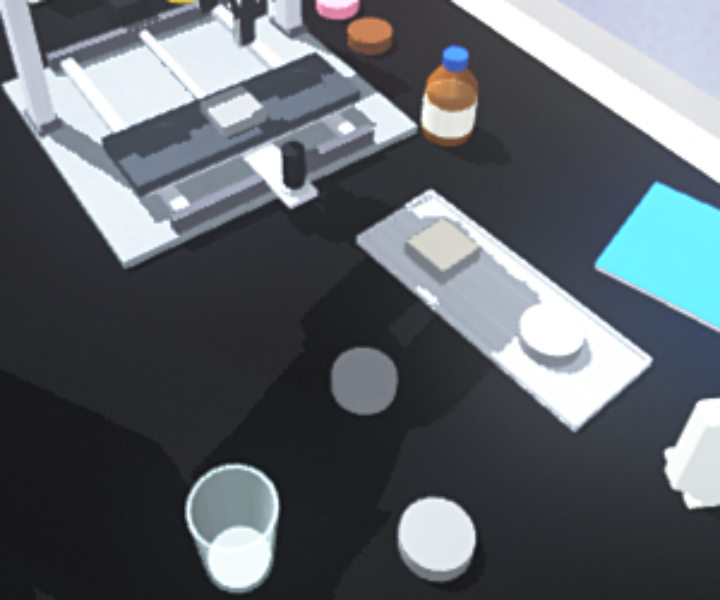

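The side crop shows the bare square seated in the mid pocket at crop (235,110). Disc 1 is in the arm's shadow at (364,380) and disc 2 in light at (437,538); the coated pair are in the tray.

```bash
python3 - <<'E'
from h import *
im=cv2.imread("pics/top4.png"); print(im[226,397],im[226,380])
bare(im,(375,205,420,250),70); to([.458,-.2292,.10],94.8)
print(plane("side",351.7,298.3,.02), proj("top",[.458,-.2307,.02]))
E
```

```text
[97 91 84] [22 19 16]
[396.7 225.9 288.5] [19. 19.] [ 0.4582 -0.2307] heading 88.52896201705346
shift [  6.7122 -34.7267   8.5776] heading 89.4 roll -5.4
[ 0.4532 -0.2375  0.02  ] [396.6979 225.9798]
```

```bash
python3 -m pendant '[[0.7,-3.8,0,0],[1.5,-7.8,0,0],[2.2,-11.8,0,0],[3,-15.8,0,0],[3.8,-19.8,0,0],[4.6,-23.8,0,0],[5.4,-27.8,0,0],[6.1,-31.5,0,0],[6.6,-34,0,0],[6.7,-34.7,2,0],[6.7,-34.7,5,0],[6.7,-34.7,7,0]]' |egrep 'pos|wrist'
python3 -m pendant '[[0,0,1,0],[0,0,1.6,0],[0,0,1.6,0],[0,0,1.6,0]]' |egrep 'pos|wrist'
python3 - <<'E'
from h import *
to([.458,-.2292,.0258],89.5)
E
```

```text
eef_pos: [0.4579, -0.2288, 0.1141]
wrist_force: [-0.2, 1.2, -0.5]
eef_pos: [0.4601, -0.2288, 0.102]
wrist_force: [0.4, -0.1, 0.7]
shift [ 0.2112 -0.0391  7.616 ] heading 89.5 roll -0.0
```

```bash
python3 -m pendant '[[0.2,0,2.5,0],[0.2,0,5,0],[0.2,0,6.5,0],[0.2,0,7.3,0],[0.2,0,7.6,0],[0.2,0,7.6,0],[0.2,0,7.6,0]]' |egrep 'pos|wrist'
python3 -m pendant '[[0,0,0,0],[0,0,0,0],[0,0,0,0],[0,0,0,0],[0,0,0,0],[0,0,0,0]]' 0
python3 -m pendant '[[0,0,-1,0],[0,0,-3,0],[0,0,-6,0],[0,0,-10,0],[0,0,-13,0],[0,0,-15,0],[0,0,-16,0],[0,0,-16,0]]'
python3 - <<'E'
from h import *
to([.622,.117,.11],89.5)
E
```

```text
eef_pos: [0.4588, -0.2295, 0.027]
wrist_force: [0.7, 0.5, 0.5]
time_s: 31.2
eef_pos: [0.459, -0.2298, 0.0279]
eef_rot: [0.001, 0.005, 1.0, -0.001]
wrist_force: [-1.9, 0.5, 10.0]
opening: 0.671
grasp_force: 62.3
time_s: 31.87
eef_pos: [0.4591, -0.2298, 0.189]
eef_rot: [0.002, 0.005, 1.0, -0.002]
wrist_force: [0.3, -0.8, -1.8]
opening: 0.67
grasp_force: 64.7
shift [-15.9205  34.8657   7.8425] heading 89.5 roll -0.0
```

```bash
python3 -m pendant '[[-1.6,3.5,0,0],[-3.3,7.1,0,0],[-5,10.8,0,0],[-6.7,14.5,0,0],[-8.4,18.3,0,0],[-10.1,22,0,0],[-11.8,25.7,0,0],[-13.5,29.4,0,0],[-15,32.5,0,0],[-15.8,34.4,0,0],[-16,34.8,0,0],[-16,34.8,0,0]]' |egrep 'pos|wrist'
python3 -m pendant '[[0,0,2,0],[0,0,5,0],[0,0,7,0],[0,0,7.8,0],[0,0,7.8,0],[0,0,7.8,0]]' |egrep 'pos|wrist|open'
python3 - <<'E'
from h import *
to([.6228,.117,.081],89.5)
E
```

```text
eef_pos: [0.6202, 0.1191, 0.1833]
wrist_force: [-0.3, -0.4, -1.3]
eef_pos: [0.6209, 0.1166, 0.1077]
wrist_force: [0.7, 1.0, -1.1]
opening: 0.668
shift [-0.1883  0.0429  2.6653] heading 89.4 roll -0.1
```

```bash
python3 -m pendant '[[-0.1,0,1.2,0],[-0.15,0,2.2,0],[-0.15,0,2.6,0],[-0.15,0,2.7,0],[-0.15,0,2.7,0],[-0.15,0,2.7,0]]' |egrep 'pos|wrist'
for i in 1 2 3 4; do python3 -m pendant '[[0,0,0.2,0],[0,0,0.2,0],[0,0,0.2,0]]' |egrep 'pos|wrist|open'; done
```

```text
eef_pos: [0.6228, 0.1176, 0.081]
wrist_force: [-0.6, -0.1, -0.9]
eef_pos: [0.6228, 0.1176, 0.079]
wrist_force: [-0.1, 0.0, -1.5]
opening: 0.673
eef_pos: [0.6226, 0.1175, 0.0766]
wrist_force: [0.7, -0.4, -0.9]
opening: 0.672
eef_pos: [0.6226, 0.1175, 0.0746]
wrist_force: [-0.4, 0.1, -1.4]
opening: 0.67
eef_pos: [0.623, 0.1176, 0.0731]
wrist_force: [0.4, 0.4, -0.3]
opening: 0.672
```

```bash
python3 -m pendant '[[0,0,0.2,0],[0,0,0.2,0],[0,0,0.2,0]]' |egrep 'pos|wrist|open'
python3 -m pendant '[[0,0,-0.1,0],[0,0,-0.1,0],[0,0,-0.1,0],[0,0,-0.1,0],[0,0,-0.5,0],[0,0,-2,0],[0,0,-5,0],[0,0,-9,0],[0,0,-11,0],[0,0,-12,0],[0,0,-12,0],[0,0,-12,0]]' 0.85
python3 - <<'E'
from h import *
im=imaging.camera("top")[:,:,::-1].copy(); cv2.imwrite("pics/top5.png",im); bare(im,(340,200,500,280)); bare(im,(340,200,500,280),70)
to([.4169,-.3792,.10],89.5)
E
```

```text
eef_pos: [0.6231, 0.1176, 0.0729]
wrist_force: [-5.7, 0.4, 13.8]
opening: 0.669
time_s: 36.12
eef_pos: [0.6223, 0.1175, 0.19]
eef_rot: [-0.0, 0.005, 1.0, -0.0]
wrist_force: [-0.2, 0.4, -0.3]
opening: 0.844
grasp_force: 0.0
[449.3 238.8 331.5] [20. 21.] [ 0.4171 -0.3807] heading 88.52825818907738
[449.2 238.7 373.5] [21. 22.] [ 0.4173 -0.3805] heading 88.52831219340624
shift [ 19.9635 -49.8658   8.9415] heading 89.4 roll -0.1
```

```bash
python3 -m pendant '[[1.4,-3.5,0,0],[2.8,-7,0,0],[4.2,-10.5,0,0],[5.6,-14,0,0],[7,-17.5,0,0],[8.5,-21.2,0,0],[10,-24.9,0,0],[11.5,-28.6,0,0],[13,-32.3,0,0],[14.4,-36,0,0],[15.9,-39.7,0,0],[17.3,-43,0,0]]' |egrep 'pos|wrist'
python3 -m pendant '[[1.2,-3,0,0],[2.2,-5.5,0,0],[2.7,-6.8,1,0],[2.7,-6.8,3,0],[2.7,-6.8,6,0],[2.7,-6.8,8,0],[2.7,-6.8,8.9,0],[2.7,-6.8,8.9,0],[2.7,-6.8,8.9,0]]' |egrep 'pos|wrist'
python3 - <<'E'
from h import *
to([.4171,-.3792,.0262],89.5)
E
```

```text
eef_pos: [0.4434, -0.3118, 0.1883]
wrist_force: [1.2, 0.6, -0.3]
eef_pos: [0.4178, -0.3776, 0.1008]
wrist_force: [0.0, -0.4, 0.7]
shift [ 0.061  -0.1801  7.4599] heading 89.5 roll -0.0
```

```bash
python3 -m pendant '[[0.1,-0.2,2.5,0],[0.1,-0.2,5,0],[0.1,-0.2,6.5,0],[0.1,-0.2,7.2,0],[0.1,-0.2,7.5,0],[0.1,-0.2,7.5,0],[0.1,-0.2,7.5,0]]' |egrep 'pos|wrist'
python3 -m pendant '[[0,0,0,0],[0,0,0,0],[0,0,0,0],[0,0,0,0],[0,0,0,0],[0,0,0,0]]' 0
python3 -m pendant '[[0,0,-1,0],[0,0,-3,0],[0,0,-6,0],[0,0,-10,0],[0,0,-13,0],[0,0,-15,0],[0,0,-16,0],[0,0,-16,0]]'
python3 - <<'E'
from h import *
to([.443,.1175,.11],89.5)
E
```

```text
eef_pos: [0.4177, -0.3814, 0.0283]
wrist_force: [0.2, -0.2, 0.6]
time_s: 39.0
eef_pos: [0.4178, -0.3815, 0.029]
eef_rot: [0.001, 0.005, 1.0, -0.001]
wrist_force: [-1.1, 1.1, 7.8]
opening: 0.669
grasp_force: 62.5
time_s: 39.67
eef_pos: [0.4179, -0.3818, 0.1903]
eef_rot: [0.002, 0.005, 1.0, -0.002]
wrist_force: [1.3, -0.7, -1.1]
opening: 0.665
grasp_force: 64.3
shift [-2.005  49.994   7.7938] heading 89.5 roll -0.0
```

```bash
python3 -m pendant '[[-0.2,4,0,0],[-0.4,8,0,0],[-0.6,12,0,0],[-0.8,16,0,0],[-1,20,0,0],[-1.2,24,0,0],[-1.4,28,0,0],[-1.6,32,0,0],[-1.8,36,0,0],[-2,40,0,0],[-2,44,0,0],[-2,47.5,0,0]]' |egrep 'pos|wrist'
python3 -m pendant '[[0,1.5,0,0],[0,2.4,0,0],[0,2.4,0,0],[0,2.4,2,0],[0,2.4,5,0],[0,2.4,7,0],[0,2.4,7.8,0],[0,2.4,7.8,0],[0,2.4,7.8,0],[0,2.4,7.8,0]]'
python3 - <<'E'
from h import *
to([.4429,.1178,.0815],89.5)
E
```

```text
eef_pos: [0.4398, 0.0967, 0.1851]
wrist_force: [0.6, 0.0, -1.5]
time_s: 41.5
eef_pos: [0.4428, 0.1177, 0.11]
eef_rot: [0.001, 0.005, 1.0, -0.0]
wrist_force: [-0.1, -0.6, -1.5]
opening: 0.675
grasp_force: 64.7
shift [-0.001   0.0066  2.8455] heading 89.4 roll -0.1
```

```bash
python3 -m pendant '[[0,0,1.2,0],[0,0,2.2,0],[0,0,2.7,0],[0,0,2.8,0],[0,0,2.8,0],[0,0,2.8,0]]' |egrep 'pos|wrist'
for i in 1 2 3 4; do python3 -m pendant '[[0,0,0.2,0],[0,0,0.2,0],[0,0,0.2,0]]' |egrep 'pos|wrist|open'; done
```

```text
eef_pos: [0.4419, 0.1183, 0.0811]
wrist_force: [0.9, 0.2, -1.0]
eef_pos: [0.442, 0.1183, 0.079]
wrist_force: [0.8, 0.1, -0.8]
opening: 0.67
eef_pos: [0.4419, 0.1184, 0.0769]
wrist_force: [2.1, 0.5, -1.1]
opening: 0.672
eef_pos: [0.442, 0.1183, 0.0748]
wrist_force: [1.7, 1.1, -1.4]
opening: 0.67
eef_pos: [0.4421, 0.1183, 0.0739]
wrist_force: [-3.9, 0.4, 12.9]
opening: 0.669
```

```bash
python3 -m pendant '[[0,0,-0.05,0],[0,0,-0.05,0],[0,0,-0.05,0],[0,0,-0.05,0],[0,0,-0.5,0],[0,0,-2,0],[0,0,-5,0],[0,0,-9,0],[0,0,-11,0],[0,0,-12,0],[0,0,-12,0],[0,0,-12,0]]' 0.85
python3 -m pendant '[[0,-4,0,0],[0,-8,0,0],[0,-12,0,0],[0,-16,0,0],[0,-20,0,0],[0,-24,0,0],[0,-26,0,0],[0,-26,0,0]]'
python3 - <<'E'
from h import *
im=imaging.camera("top")[:,:,::-1].copy(); cv2.imwrite("pics/top6.png",im)
s=imaging.camera("side")[:,:,::-1]
a=cv2.resize(im[130:270,180:460],None,fx=2,fy=2); b=cv2.resize(s[120:300,220:500],None,fx=2,fy=2); cv2.imwrite("pics/c6.png",np.vstack([a,b]))
E
```

```text
time_s: 44.0
eef_pos: [0.4413, 0.1183, 0.1922]
eef_rot: [-0.0, 0.005, 1.0, -0.0]
wrist_force: [-0.7, -0.8, -0.2]
opening: 0.848
grasp_force: 0.0
time_s: 44.67
eef_pos: [0.438, -0.145, 0.1905]
eef_rot: [-0.002, 0.007, 1.0, 0.0]
wrist_force: [-1.0, 0.0, 0.2]
opening: 0.851
grasp_force: 0.0
```

View pics/c6.png

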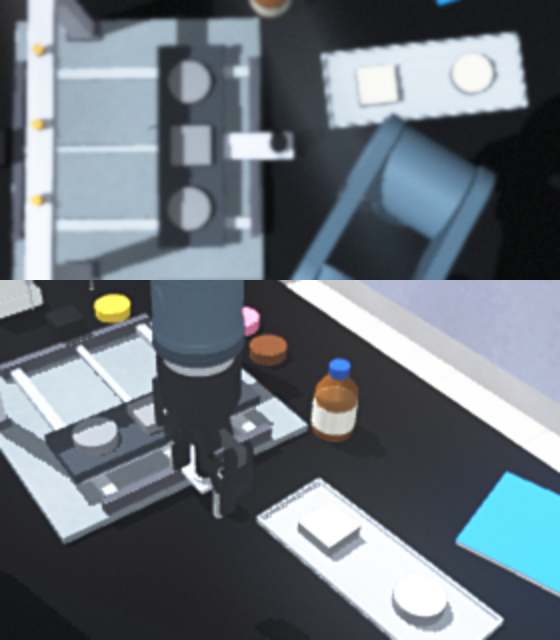

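The combined crop shows all three bare collectors centred in their pockets, at (190,81), (192,145) and (190,208) in the upper half. The coated square and disc are in the tray at (378,85) and (472,72), and the knob is at (280,143).

```bash
python3 -m pendant '[[-3,3,0,0],[-6,6,0,0],[-8,9,0,0],[-9,12,0,0],[-9,13.7,0,0],[-9,13.7,0,0],[-9,13.7,0,0]]' 1 |egrep 'pos|open'
python3 - <<'E'
from h import *
to([.5297,-.0075,.079],89.5)
E
```

```text
eef_pos: [0.5294, -0.0031, 0.1914]
opening: 1.0
shift [-0.0657 -0.4436 11.24  ] heading 89.7 roll 0.2
```

```bash
python3 -m pendant '[[0,-0.4,3,0],[0,-0.4,6,0],[0,-0.4,9,0],[0,-0.4,10.5,0],[0,-0.4,11.2,0],[0,-0.4,11.2,0],[0,-0.4,11.2,0]]' |egrep 'pos|wrist'
python3 -m pendant '[[0,0,0,0],[0,0,0,0],[0,0,0,0],[0,0,0,0],[0,0,0,0],[0,0,0,0],[0,0,0,0]]' 0
python3 -m pendant '[[0,0.5,0,0],[0,1.5,0,0],[0,2.8,0,0],[0,4.2,0,0],[0,5.6,0,0],[0,7,0,0],[0,8.4,0,0],[0,9.8,0,0],[0,11.2,0,0],[0,12.6,0,0],[0,13.8,0,0],[0,14.6,0,0]]'
python3 -m pendant '[[0,0.4,0,0],[0,0.8,0,0],[0,1.2,0,0],[0,1.5,0,0],[0,1.5,0,0],[0,1.5,0,0]]'
```

```text
eef_pos: [0.5306, -0.01, 0.0812]
wrist_force: [0.5, 0.3, 0.0]
time_s: 46.52
eef_pos: [0.531, -0.0068, 0.0821]
eef_rot: [0.001, 0.005, 1.0, 0.002]
wrist_force: [-1.4, 12.4, 10.2]
opening: 0.29
grasp_force: 58.5
time_s: 47.52
eef_pos: [0.5325, 0.1371, 0.0821]
eef_rot: [0.001, 0.005, 1.0, -0.0]
wrist_force: [-1.5, -4.2, 6.1]
opening: 0.284
grasp_force: 58.8
time_s: 48.02
eef_pos: [0.5328, 0.1518, 0.0821]
eef_rot: [0.001, 0.005, 1.0, 0.0]
wrist_force: [-1.2, 0.7, 8.0]
opening: 0.288
grasp_force: 58.9
```

```bash
for i in 1 2; do python3 -m pendant '[[0,0.1,0,0],[0,0.2,0,0],[0,0.2,0,0],[0,0.2,0,0]]' |egrep 'pos|wrist'; done
```

```text
eef_pos: [0.5328, 0.1533, 0.0821]
wrist_force: [-1.2, -2.4, 7.6]
eef_pos: [0.5328, 0.1536, 0.0821]
wrist_force: [-3.1, -10.7, 9.3]
```

Pushing against the running stop now (10.7 N and no more travel). Release, back off the last commanded offset, and lift clear.

```bash
python3 -m pendant '[[0,-0.1,0,0],[0,-0.1,0,0],[0,-0.1,0,0],[0,-0.1,0,0],[0,-0.1,0,0],[0,-0.1,0,0],[0,-0.1,-2,0],[0,-0.1,-4,0],[0,-2,-7,0],[0,-5,-10,0],[0,-9,-12,0],[0,-13,-14,0]]' 1
python3 -m pendant '[[0,-4,0,0],[0,-8,0,0],[0,-10,0,0],[0,-10,0,0],[0,-10,0,0]]' |egrep 'pos|wrist'
python3 - <<'E'
from h import *
im=imaging.camera("top")[:,:,::-1].copy()
s=imaging.camera("side")[:,:,::-1]
a=cv2.resize(im[90:260,150:510],None,fx=2,fy=2); b=cv2.resize(s[70:250,180:540],None,fx=2,fy=2); 
cv2.imwrite("pics/top7.png",im); cv2.imwrite("pics/c7.png",cv2.resize(np.vstack([a,b]),None,fx=.82,fy=.82))
E
```

```text
time_s: 49.68
eef_pos: [0.531, 0.0309, 0.2196]
eef_rot: [0.001, 0.004, 1.0, -0.0]
wrist_force: [0.8, 0.0, 0.2]
opening: 1.0
grasp_force: 0.0
eef_pos: [0.5298, -0.0693, 0.2176]
wrist_force: [-0.1, 0.1, 0.4]
```

View pics/c7.png

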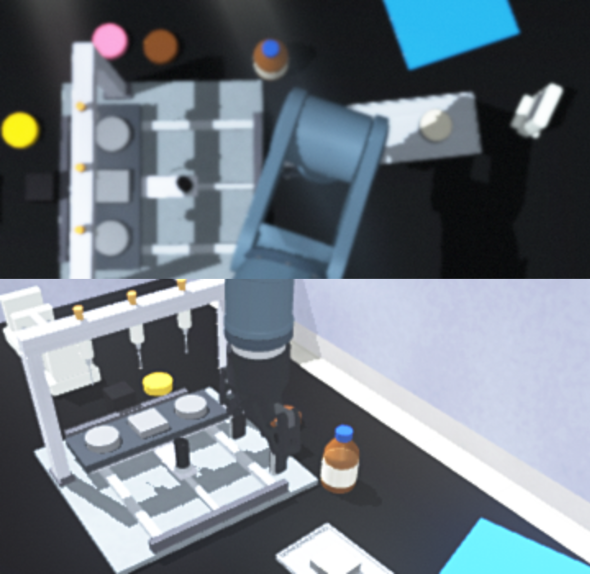

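The picture shows the carriage home, with the knob at top pixel (262,202) as at the start. All three bare collectors sit under the needles, the tray is loaded, the bystanders haven't moved and the arm is clear.

```bash
python3 -c "
from bench import workorder
print(workorder.hand_in())"
```

```text
the job is handed in; nothing more can be done
None
```

The job is handed in: both coated collectors (one square, one disc) are flat and coated face up in the tray, all three bare ones are seated in pockets of their own shape, and the carriage is pushed home against the running stop and let go. The last pictures and force readings agree with this, but the hand-in returned no verdict.

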